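Slide the wood sample under the bridge microscope to the sprung stop

TASK

Slide the wood sample on its steel foot along the stage, beneath the bridge, until it rests against the sprung rubber pad of the end stop, and leave it there touching the pad, lying along the lane between the two white lines. Never lift or tip the sample, only slide it; meet the stop gently, do not ram it or bump the bridge, and leave the other things on the bench where they are.

Things in the scene. Friction and masses are not known exactly. Their poses are not given: they have to be found in the camera images.
- stage: Flat dark steel plate fixed on the bench, 160 mm (its x) by 620 mm (its y), top 12 mm above the bench. Origin: on the bench under its centre; z up; the end stop is at its -y end.
- lane (a point): Middle of the lane on the stage's top, above the stage's origin, same axes. Two long white lines parallel to y, their inner edges 84 mm apart (x = -42 and +42 mm), mark the lane. The short white ticks beside it, one every 50 mm, are only a scale.
- bridge: Aluminium bridge fixed across the middle of the stage (same origin and axes as the stage): posts 20 x 24 mm at x = -98 and +98 mm, with feet 60 mm long in y, and a crossbar 24 mm wide (y), from 74 to 92 mm above the bench. The sample (top 56 mm above the bench) passes under it, a gripper's body does not.
- microscope (a point): Top centre of the small black camera microscope that stands upright on the middle of the crossbar: 28 mm across, this point 177 mm above the bench. Its lens tip, 22 mm across, hangs down to 70 mm above the bench.
- sample: Light wood beam 46 mm wide (its x), 200 mm long (its y), 36 mm high, on a steel foot 60 x 200 mm, 8 mm thick. Origin: centre of the foot's underside, z up; the wood spans z = 8 to 44 mm. 0.65 to 0.95 kg; mass and friction vary, it takes several newtons to slide, steady while it slides. It starts on the +y half of the stage, its long axis along the lane or askew by up to 0.15 rad.
- endstop: Grey block fixed on the bench, 56 (x) by 70 (y) by 58 mm high, a black screw head on top to 70 mm. Origin: on the bench under its centre, 370 mm from the stage's origin along -y, same axes. A rod 14 mm across, 36 mm above the bench, runs through it (spare length sticks out behind) towards +y and ends in a black rubber pad 40 mm wide, 26 mm high, facing +y.
- rod_exit (a point): Where the rod leaves the end stop's block, 35 mm in +y from its centre, 36 mm above the bench. The rod is clamped at a different length each time, not measured: the pad's face is 50 to 110 mm in +y from here. The pad is sprung along y: it yields from 1 N on (250 N/m), goes in up to 20 mm (6 N), then is solid. It keeps pressing on what touches it; friction holds the sample.
- tape: Bystander, to be left alone: a roll of paper tape lying flat, 84 mm across, 22 mm high. Origin: centre of its underside.
- offcut: Bystander, to be left alone: a plain wood offcut without a steel foot, 100 x 50 x 35 mm high. Origin: centre of its underside.
- tip_box: Bystander, to be left alone: a blue box of tips, 85 x 110 x 45 mm high. Origin: centre of its underside.
- bottle: Bystander, to be left alone: a grey drinking bottle, 72 mm across, about 190 mm high. Origin: centre of its underside.
- pen_cup: Bystander, to be left alone: a dark steel pen cup, 90 mm across, 95 mm high, pens to 140 mm. Origin: centre of its underside.
- ruler: Bystander, to be left alone: a white flat ruler, 30 x 300 mm, 4.5 mm thick. Origin: centre of its underside.
- small_jack: Bystander, to be left alone: a small blue scissor jack, 100 x 90 x 60 mm high, with a black knob. Origin: centre of its underside.

How it is judged (in metres and radians):
At the end, for the whole second after the job is handed in: The sample lies flat on the stage beyond the bridge, at rest and released, its -y end touching the pad of the end stop (more than 0.4 N between them), its centre within 12 mm of the lane's middle line and its long axis within 0.12 rad of the stage's (contact force between sample and endstop above 0.4 N and x of sample in the frame of stage between -0.012 and 0.012 m and angle between the y axis of sample and the y axis of stage, either way round below 0.12 rad and z of sample in the frame of stage below 0.016 m and angle between sample's own z axis and vertical below 0.05 rad and y of sample in the frame of stage below -0.1 m and linear speed of sample below 0.01 m/s).
It fails at once if the sample is lifted (more than 6 mm off the stage) or tipped (0.12 rad) (z of sample in the frame of stage above 0.018 m or angle between sample's own z axis and vertical above 0.12 rad).
It fails at once if the end stop is rammed: more than 15 N from the sample or robot (contact force between anything else and endstop above 15 N).
It fails at once if the bridge is bumped: more than 6 N (contact force between anything else and bridge above 6 N).
It fails at once if a bystander is moved by more than 20 mm (distance of any of tape, offcut, tip_box, bottle, pen_cup, ruler, small_jack from where it was at the start of the episode above 0.02 m).
It also fails if it takes over 67 s, if anything falls off the work surface, if the arm or the gripper's body presses on something with over 40 N, if the wrist force passes 120 N, or if a joint passes its speed limit or range.

ROBOT

A 7-joint arm with a two-finger parallel gripper is mounted at the origin on the work surface. World frame = base frame: x ahead of the robot, y to its left, z up, the work surface at z = 0. Lengths are in m, angles in degrees, forces in N, time in s.
With the tool pointing down it reaches from about 0.4 to 0.75 m from the base axis. Payload 19.5 kg.
Tool frame: the origin (TCP) lies midway between the tips of the shut fingers; the grasp point (between the pads) lies 19 mm behind it; z points along the fingers, y is the line along which they close (so a half turn about z gives the same grasp; the last joint's range is limited). The gripper opens to 85 mm and grips with 20 to 120 N. Pads are 22 mm wide; open, the fingers measure 114 mm over their backs; the gripper's body (76 mm by 85 mm) begins 54 mm behind the grasp point. The pads swing forward as they close: fully open they stand 13 mm farther back than shut.
Start: joints at [-70.056, 40.479, -1.581, 85.061, 1.261, 54.483, -4.326], TCP at [0.218, 0.532, 0.208] pointing down, gripper open.
Joint ranges: [-155.06, 155.06], [-18.47, 123.98], [-90, 86.84], [0, 140.48], [-83.41, 263.41], [0, 116], [-161.91, 161.91]. Speed limits (degrees/s): [108.29, 108.29, 147.25, 147.25, 172.46, 172.46, 172.46].

INTERFACE

Orientations are given as [roll, pitch, yaw] about the fixed x, y, z axes, in that order (R = Rz(yaw) Ry(pitch) Rx(roll)).
In Python, from bench import arm gives the robot as it stands.
- The arm moves only by the shell command python3 -m creep 'ROWS'. ROWS is JSON, a list of rows, each a list of 7 numbers: the turn, a rotation vector about the tool's x, y, z in units of 5 degrees (1.0 is 5 degrees), then the shift along the tool's x, y, z in units of 50 mm (1.0 is 50 mm), then the opening, from 0 (shut) to 1 (fully open). In form: [[ax, ay, az, dx, dy, dz, fingers], ...]. A call has 1 to 12 rows; each row shifts and turns the commanded pose from where the row before left it, along the tool's axes as they then stand; what a row does not reach is not made up. A row lasts 1/10 s, in which the tool goes at most 50 mm and 8.59 degrees, less where a joint would pass 70% of its speed; a pose out of reach is approached as far as the arm can. A call is refused whole if a number of a shift passes 1 or a number of a turn 1, either way. A call with a gripper value outside its range is refused whole. The fingers move at their own pace and stop on an object; the grip force is fixed at half the most. Time passes only in rows, so rows that do not move let the fingers close. It gives the time, the measured TCP pose, the force, the opening and the grip force at its end, in the units of the state.
- arm.observe(): the state, without advancing time (a new reading comes with each control period).
- arm.grab_frame(name): name is "scene" or "top" or "wrist"; returns the picture (480x640x3 uint8, blue, green, red); there is no depth.
- arm.camera_info(name): a dict with "mtx" (3x3 intrinsics, pixels), "dist" ([k1, k2, p1, p2, k3] as OpenCV has them; the pictures are not rectified), "T" (4x4, takes a point from camera to world coordinates); the wrist camera has in their place "mount" (4x4, takes a point from camera to tool coordinates, whose origin is the TCP and whose axes are the flange's). Camera axes: x right, y up, looking along -z (the intrinsics and any distortion apply to the point x, -y, -z); pixel columns grow to the right and rows downward; lengths in m; the calibration is good to about 2 mm. A picture is of the moment at which its call begins: read the wrist's pose just before it. camera_info takes no time and is no camera call.
- arm.hand_in(): hands the job in; it is judged then, once.
Trained networks look in the newest picture that a camera, given by its name, has taken for a name from the list of things; names that differ only in an ending like _2 or _b are one class to them, and where a whole thing is asked for, a point or a joint stands for the part that bears it (a point fixed in the world has none). Each returns a list of dicts, best first, with "conf" (0 to 1); they miss things now and then, are a little off and sometimes report something else, mostly with a low value. They report only what shows in the picture. A call takes as long as a camera call.
- arm.regions_of(camera, thing): "region" (480x640 bool, what is visible of it) and "location" ([row, column] in pixels, amid what is visible of it).
The state is a dict: "t": time; "joints": joint angles; "qvel": joint speeds; "joint_torque": joint torques, N m; "ee_pos": TCP position; "tool_rot": TCP orientation; "contact_force": force on the tool from outside, world axes, zero at the start; "ft_torque": the same for the moment, N m; "opening": finger opening in m; "gripper_force": force on a finger pad.
Only numpy, scipy, OpenCV 4.12 (cv2) and the standard library are available. Lean on these libraries where they do the work, as an engineer would, in place of code of your own. Each camera call takes 0.05 s, during which the arm holds its last target. There are 200 camera calls.

## Working session

There is one attempt and no reset: what is moved stays moved. The work goes in short steps, Python scripts to look and compute and a shell command to move; the robot and the scene stay as the last step left them, time stands still between calls to the robot, and variables do not carry over. Pictures are saved under pics/ and viewed, at most 10 in all, crops included, and the job is handed in when it is done.

```bash
mkdir -p pics; ls; python3 - <<'E'
from bench import arm
import cv2, numpy as np
np.set_printoptions(precision=3,suppress=True)
for n in ("top","scene"):
    cv2.imwrite(f"pics/{n}0.png",arm.grab_frame(n))
    i=arm.camera_info(n); print(n,i["mtx"],i["dist"],i["T"])
i=arm.camera_info("wrist");print(i)
print(arm.observe())
E
```

```text
pics
top [[545.881   0.    318.727]
 [  0.    545.881 232.669]
 [  0.      0.      1.   ]] [-0.053  0.     0.     0.     0.   ] [[ 0.013  0.993 -0.118  0.384]
 [-1.     0.013  0.     0.08 ]
 [ 0.002  0.118  0.993  1.503]
 [ 0.     0.     0.     1.   ]]
scene [[623.124   0.    327.64 ]
 [  0.    623.124 230.923]
 [  0.      0.      1.   ]] [0.034 0.    0.    0.    0.   ] [[ 0.397 -0.587  0.706  1.561]
 [ 0.918  0.253 -0.306 -0.373]
 [ 0.001  0.769  0.639  1.023]
 [ 0.     0.     0.     1.   ]]
{'mtx': array([[400.157,   0.   , 315.093],
       [  0.   , 400.157, 244.076],
       [  0.   ,   0.   ,   1.   ]]), 'dist': array([-0.022,  0.   ,  0.   ,  0.   ,  0.   ]), 'mount': array([[-0.   ,  0.953,  0.304,  0.077],
       [ 1.   , -0.   ,  0.001,  0.   ],
       [ 0.001,  0.304, -0.953, -0.167],
       [ 0.   ,  0.   ,  0.   ,  1.   ]])}
{'t': 0.1, 'joints': array([-70.054,  40.509,  -1.583,  85.08 ,   1.26 ,  54.483,  -4.326]), 'qvel': array([ 0.051, -0.041,  0.042, -0.048,  0.058, -0.063,  0.026]), 'joint_torque': array([  0.001, -88.431,   1.237, -23.647,   0.017,   0.005,  -0.   ]), 'ee_pos': array([0.218, 0.532, 0.207]), 'tool_rot': array([-179.946,    0.001,  157.665]), 'contact_force': array([-0.054,  0.578,  0.28 ]), 'ft_torque': array([-0.041,  0.017, -0.026]), 'gripper_force': 0.0, 'opening': 0.08520817468404973}
```

View pics/top0.png

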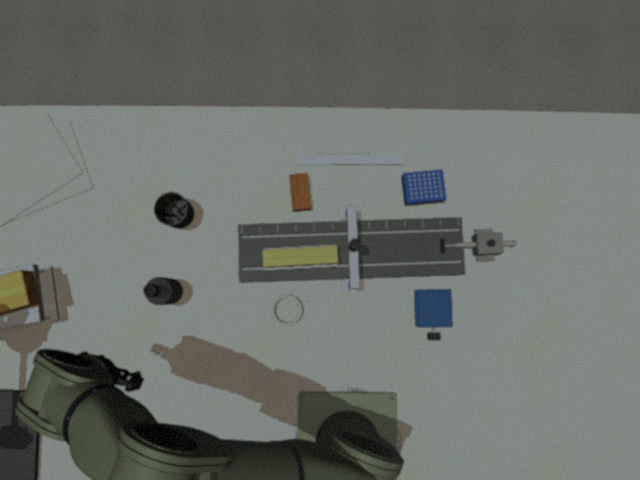

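View pics/scene0.png

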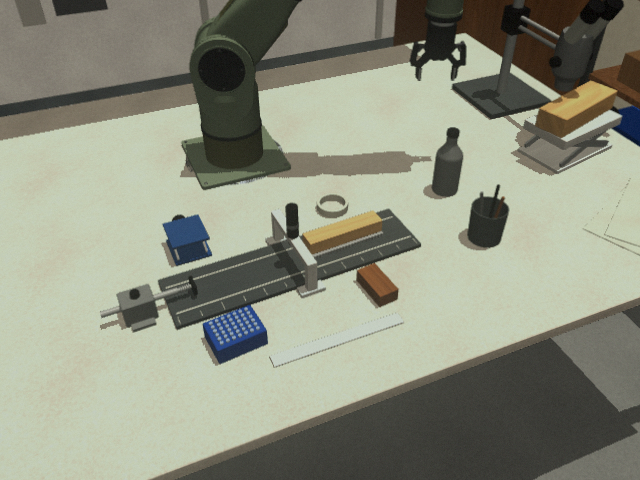

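The top view shows the stage lying along −y, from (240,250) to (463,247). The bridge is at about column 353, the sample spans columns 262–338 at row 256, the pad is at about (443,246), and the end stop at (488,243). The scene view confirms the layout, with the lane clear of other things. Next I measure them.

```bash
cat > h.py <<'E'
from bench import arm
import cv2, numpy as np
from scipy.spatial.transform import Rotation as R
np.set_printoptions(precision=4,suppress=True)
def camT(n,st=None):
    i=arm.camera_info(n)
    if n!="wrist": return i,i["T"]
    st=st or arm.observe(); T=np.eye(4)
    T[:3,:3]=R.from_euler("xyz",st["tool_rot"],degrees=True).as_matrix(); T[:3,3]=st["ee_pos"]
    return i,T@i["mount"]
def px2w(n,uv,z,st=None):
    i,T=camT(n,st)
    p=cv2.undistortPoints(np.float64(uv).reshape(-1,1,2),i["mtx"],i["dist"])[:,0]
    d=np.c_[p[:,0],-p[:,1],-np.ones(len(p))]@T[:3,:3].T
    return T[:3,3]+d*((z-T[2,3])/d[:,2])[:,None]
def rect(n,thing,z,st=None):
    r=arm.regions_of(n,thing)
    if not r: print(thing,"none"); return None
    v,u=np.nonzero(r[0]["region"])
    w=px2w(n,np.c_[u,v],z,st)[:,:2]
    (c,s,a)=cv2.minAreaRect(np.float32(w*1000))
    print(thing,round(r[0]["conf"],2),"loc",r[0]["location"],"c",np.array(c),"size",np.array(s),"ang",round(a,2),"mean",w.mean(0)*1000, "bbox px",u.min(),u.max(),v.min(),v.max())
    return w
E
python3 - <<'E'
from h import *
arm.grab_frame("top")
for t,z in [("stage",.012),("sample",.056),("bridge",.092),("endstop",.058),("microscope",.177)]: rect("top",t,z)
arm.grab_frame("scene")
for t,z in [("stage",.012),("sample",.056),("endstop",.058)]: rect("scene",t,z)
E
python3 - <<'E'
import cv2
im=cv2.imread('pics/top0.png')[195:300,225:525]
cv2.imwrite('pics/c1.png',cv2.resize(im,None,fx=2.66,fy=2.66,interpolation=cv2.INTER_CUBIC))
E
```

```text
stage 0.69 loc [247.8, 368.5] c [516.4439  -9.129 ] size [164.487 620.705] ang 2.34 mean [518.7591 -26.3935] bbox px 238 464 217 282
sample 0.69 loc [258.5, 298.1] c [490.157  128.9983] size [ 58.6227 196.7378] ang 3.94 mean [490.4323 128.9869] bbox px 263 337 244 269
bridge 0.72 loc [247.3, 352.9] c [512.9221  -3.9594] size [219.1223  57.0829] ang 2.16 mean [512.1459  -6.4086] bbox px 339 363 206 290
endstop 0.67 loc [244.0, 482.5] c [ 526.0903 -346.3727] size [ 88.5557 205.6204] ang 0.76 mean [ 528.7163 -358.1719] bbox px 440 516 229 262
microscope 0.95 loc [247.5, 354.2] c [505.0667   1.1501] size [205.9244  53.494 ] ang 2.19 mean [502.669   -0.9093] bbox px 339 363 206 290
stage 0.79 loc [272.9, 257.6] c [517.1763  -8.0573] size [173.6368 620.2483] ang 3.07 mean [533.8327 -62.5135] bbox px 159 419 209 328
sample 0.67 loc [233.6, 344.2] c [514.6219 127.0236] size [100.2877 217.3618] ang 5.52 mean [515.9562 120.635 ] bbox px 302 382 210 257
endstop 0.89 loc [307.9, 142.1] c [ 552.4735 -346.0456] size [128.4484 188.7862] ang 28.56 mean [ 565.3919 -364.8212] bbox px 102 196 278 331
```

View pics/c1.png

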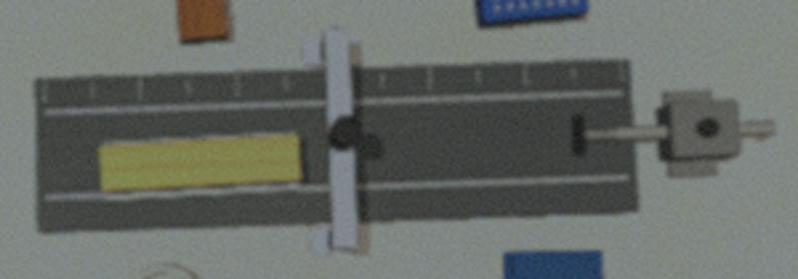

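The crop shows the sample at crop (100–301, 133–190). The pad's face is at crop (574,134), the screw head at (708,127), and the stage corners at (37,79), (632,61), (638,211) and (39,232). I convert these to positions.

```bash
python3 - <<'E'
from h import *
f=lambda L,z:px2w("top",[(225+(a+.5)/2.66-.5,195+(b+.5)/2.66-.5) for a,b in L],z)*1000
c=f([(37,79),(630,61),(637,211),(39,232)],.012);print("stage",c[:,:2],c.mean(0)); 
ya=(c[0]+c[3]-c[1]-c[2]);print("len",np.linalg.norm(ya)/2,"yaw",np.degrees(np.arctan2(-ya[0],ya[1])))
l=f([(45,113),(620,93),(628,177),(47,198)],.012);ya=(l[0]+l[3]-l[1]-l[2]);print("lane",l.mean(0),"yaw",np.degrees(np.arctan2(-ya[0],ya[1])))
print("screw",f([(708,127)],.07)[0],"mic",f([(345,133)],.177)[0])
print("padface",f([(573,115),(573,153)],.049)[:,:2])
s=f([(99,146),(299,133),(301,180),(101,190)],.056);print("sample top",s[:,:2],s.mean(0))
ya=(s[0]+s[3]-s[1]-s[2]);print("yaw",np.degrees(np.arctan2(-ya[0],ya[1])))
E
```

```text
stage [[ 580.4746  301.1603]
 [ 607.5007 -315.1134]
 [ 451.5845 -319.6594]
 [ 422.4759  294.4359]] [515.5089  -9.7941  12.    ]
len 615.8244434175629 yaw 2.61226619527114
lane [515.7044  -8.9755  12.    ] yaw 2.7697216755164766
screw [ 533.3582 -376.9808   70.    ] mic [512.4008  -7.4193 177.    ]
padface [[ 546.0184 -246.3043]
 [ 507.5192 -245.8088]]
sample top [[507.8891 230.5031]
 [523.5642  30.6405]
 [476.5172  28.2217]
 [463.9226 227.426 ]] [492.9733 129.1978  56.    ]
yaw 4.052039699773614
```

```bash
python3 -m creep '[[0,0,0,0,0,-0.4,1],[0,0,0,0,0,-0.4,1],[0,0,0,-0.5,-0.27,0,1],[0,0,0,-0.5,-0.27,0,1],[0,0,0,-0.5,-0.27,0,1],[0,0,0,-0.5,-0.27,0,1],[0,0,0,-0.5,-0.27,0,1],[0,0,0,-0.5,-0.27,0,1],[0,0,0,-0.5,-0.27,0,1],[0,0,0,-0.5,-0.27,0,1],[0,0,0,-0.5,-0.27,0,1],[0,0,0,-0.5,-0.27,0,1]]'; python3 -m creep '[[0,0,0,-0.5,-0.27,0,1],[0,0,0,-0.5,-0.27,0,1],[0,0,0,-0.5,-0.27,0,1],[0,0,0,-0.5,-0.27,0,1],[0,0,0,-0.45,-0.2,0,1],[0,0,1,0,0,0,1],[0,0,1,0,0,0,1],[0,0,1,0,0,0,1],[0,0,1,0,0,0,1],[0,0,1,0,0,0,1],[0,0,1,0,0,0,1],[0,0,1,0,0,0,1]]'; python3 -m creep '[[0,0,1,0,0,0,1],[0,0,1,0,0,0,1],[0,0,1,0,0,0,1],[0,0,1,0,0,0,1],[0,0,1,0,0,0,1],[0,0,0.7,0,0,0,1],[0,0,0,0,0,0,1]]'; python3 - <<'E'
from h import *
st=arm.observe(); print(st)
cv2.imwrite("pics/w1.png",arm.grab_frame("wrist"))
rect("wrist","sample",.056,st)
E
```

```text
t: 1.8
ee_pos: [0.3991, 0.311, 0.2478]
tool_rot: [180.0, 0.0, 157.7]
contact_force: [0.2, -0.1, -0.3]
opening: 0.0854
gripper_force: 0.0
t: 3.0
ee_pos: [0.4874, 0.2062, 0.2477]
tool_rot: [180.0, 0.0, 122.5]
contact_force: [-0.9, 0.4, 0.3]
opening: 0.0854
gripper_force: 0.0
t: 3.7
ee_pos: [0.4874, 0.2063, 0.2477]
tool_rot: [-180.0, 0.0, 94.1]
contact_force: [-0.3, 0.3, -0.3]
opening: 0.0857
gripper_force: 0.0
{'t': 3.7, 'joints': array([-34.7469,  34.7085,  15.411 ,  91.1972, -10.565 ,  55.5342,
       -11.8427]), 'qvel': array([ 0.6784, -0.1297, -1.2833, -0.0349,  0.9543,  0.0588,  3.5976]), 'joint_torque': array([ -0.5663, -78.6641,   6.6635, -23.5347,  -0.3818,   0.0393,
        -1.5845]), 'ee_pos': array([0.4874, 0.2063, 0.2477]), 'tool_rot': array([-179.997 ,    0.0099,   94.1103]), 'contact_force': array([-0.278 ,  0.2827, -0.2842]), 'ft_torque': array([ 0.0235,  0.0461, -0.0261]), 'gripper_force': 0.0, 'opening': 0.08574697280526475}
sample 0.57 loc [265.1, 314.0] c [492.8651 133.8631] size [ 57.2428 206.901 ] ang 4.37 mean [492.1371 143.6504] bbox px 283 346 171 370
```

View pics/w1.png

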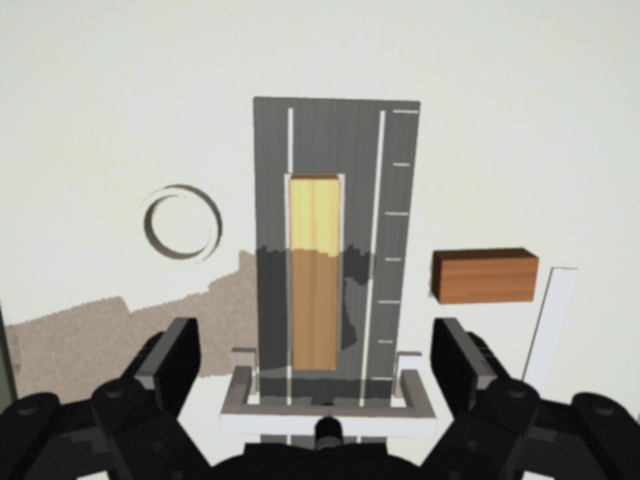

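The wrist view shows the sample at columns 290–342, rows 175–370, centred between the fingers and aligned with them. The bridge is at row 420. I descend and grip.

```bash
python3 -m creep '[[0,0,0,0,0,0.5,1],[0,0,0,0,0,0.5,1],[0,0,0,0,0,0.5,1],[0,0,0,0,0,0.5,1],[0,0,0,0,0,0.5,1],[0,0,0,0,0,0.5,1],[0,0,0,0,0,0.5,1],[0,0,0,0,0,0.5,1],[0,0,0,0,0,0.24,1],[0,0,0,0,0,0.22,1],[0,0,0,0,0,0,1]]'; python3 -m creep '[[0,0,0,0,0,0,0.5],[0,0,0,0,0,0,0.4],[0,0,0,0,0,0,0.3],[0,0,0,0,0,0,0],[0,0,0,0,0,0,0],[0,0,0,0,0,0,0],[0,0,0,0,0,0,0]]'
```

```text
t: 4.9
ee_pos: [0.4872, 0.2061, 0.0241]
tool_rot: [-179.9, 0.0, 94.2]
contact_force: [-0.3, 1.0, -0.1]
opening: 0.0854
gripper_force: 0.0
t: 5.6
ee_pos: [0.4877, 0.2064, 0.0258]
tool_rot: [179.9, -0.0, 94.2]
contact_force: [-4.2, -1.0, 15.8]
opening: 0.044
gripper_force: 58.9
```

```bash
python3 -m creep '[[0,0,0,0,0,0,1],[0,0,0,0,0,0,1],[0,0,0,0,0,0,1],[0,0,0,0,0,-0.1,1],[0,0,0,0,0,0,0.5],[0,0,0,0,0,0,0.4],[0,0,0,0,0,0,0.3],[0,0,0,0,0,0,0],[0,0,0,0,0,0,0],[0,0,0,0,0,0,0],[0,0,0,0,0,0,0]]'
```

```text
t: 6.7
ee_pos: [0.4888, 0.207, 0.0323]
tool_rot: [179.8, -0.1, 94.2]
contact_force: [-7.5, -1.1, 59.5]
opening: 0.0003
gripper_force: 29.7
```

```bash
python3 - <<'E'
from h import *
st=arm.observe(); print(st["contact_force"],st["ft_torque"])
a=arm.grab_frame("wrist"); b=arm.grab_frame("scene")[180:300,270:430]
a[:]=a
cv2.imwrite("pics/w2.png",np.hstack([cv2.resize(a,(400,300)),cv2.resize(b,(400,300),interpolation=cv2.INTER_CUBIC)]))
E
```

```text
[-7.4618 -1.1443 59.5264] [-0.0716  1.5902  0.034 ]
```

View pics/w2.png

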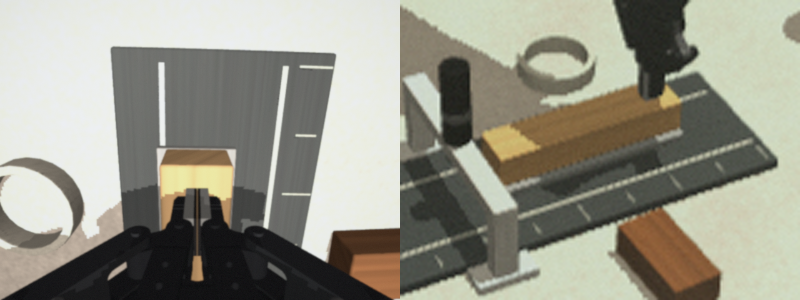

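The fingers slipped over the top edge and shut on top of the wood (right half, near (650,90)). The sample looks flat and in place. I lift off, reopen, re-measure and grip lower.

```bash
python3 -m creep '[[0,0,0,0,0,-0.1,0],[0,0,0,0,0,-0.2,0],[0,0,0,0,0,-0.5,0],[0,0,0,0,0,-0.5,0],[0,0,0,0,0,-0.5,1],[0,0,0,0,0,-0.5,1],[0,0,0,0,0,-0.5,1],[0,0,0,0,0,0,1],[0,0,0,0,0,0,1],[0,0,0,0,0,0,1],[0,0,0,0,0,0,1]]'; python3 - <<'E'
from h import *
st=arm.observe(); print(st["ee_pos"],st["tool_rot"],st["opening"],st["contact_force"])
arm.grab_frame("wrist")
rect("wrist","sample",.056,st)
arm.grab_frame("top"); rect("top","sample",.056)
E
```

```text
t: 7.9
ee_pos: [0.4871, 0.2061, 0.169]
tool_rot: [-179.9, 0.0, 94.2]
contact_force: [-0.7, -1.1, 0.0]
opening: 0.0852
gripper_force: 0.0
[0.4871 0.2061 0.169 ] [-179.9265    0.0337   94.1643] 0.08520205329857752 [-0.6548 -1.0784  0.0447]
sample 0.76 loc [297.2, 314.5] c [493.3313 134.1799] size [ 53.7525 206.3932] ang 3.19 mean [492.359  146.5981] bbox px 280 354 185 424
sample 0.78 loc [256.6, 311.2] c [491.3488 100.5271] size [ 58.9774 135.9756] ang 2.44 mean [491.8139 100.6849] bbox px 285 336 245 268
```

```bash
python3 -m creep '[[0,0,0,0,0,0.5,1],[0,0,0,0,0,0.5,1],[0,0,0,0,0,0.5,1],[0,0,0,0,0,0.5,1],[0,0,0,0,0,0.5,1],[0,0,0,0,0,0.3,1],[0,0,0,0,0,0.18,1],[0,0,0,0,0,0,1]]'; python3 -m creep '[[0,0,0,0,0,0,0.5],[0,0,0,0,0,0,0.5],[0,0,0,0,0,0,0.5]]';  python3 -m creep '[[0,0,0,0,0,0,0.45],[0,0,0,0,0,0,0.4],[0,0,0,0,0,0,0.4]]'
```

```text
t: 8.9
ee_pos: [0.4871, 0.206, 0.02]
tool_rot: [-179.9, 0.0, 94.2]
contact_force: [0.8, 0.7, 2.0]
opening: 0.0855
gripper_force: 0.0
t: 9.2
ee_pos: [0.4879, 0.2064, 0.0214]
tool_rot: [179.9, -0.0, 94.2]
contact_force: [-5.7, -0.2, 42.6]
opening: 0.0447
gripper_force: 50.2
t: 9.5
ee_pos: [0.4878, 0.2064, 0.0217]
tool_rot: [179.9, -0.0, 94.1]
contact_force: [-1.4, -0.6, 11.4]
opening: 0.0442
gripper_force: 59.9
```

```bash
python3 -m creep '[[0,0,0,0,0,-0.015,0.4],[0,0,0,0,0,0,0.4],[0,0,0,0,0,0,0.4]]'; python3 -m creep '[[0,0,0,-0.1,0,0,0.4],[0,0,0,-0.1,0,0,0.4],[0,0,0,0,0,0,0.4]]'
```

```text
t: 9.8
ee_pos: [0.4875, 0.2063, 0.0217]
tool_rot: [180.0, -0.0, 94.2]
contact_force: [-1.5, 1.1, 5.1]
opening: 0.0441
gripper_force: 62.8
t: 10.1
ee_pos: [0.4885, 0.1963, 0.0217]
tool_rot: [180.0, -0.0, 94.2]
contact_force: [0.2, 0.2, 5.8]
opening: 0.0443
gripper_force: 62.7
```

```bash
python3 -m creep '[[0,0,0.1,-0.1,0,0,0.4],[0,0,0.1,-0.2,0.03,0,0.4],[0,0,0.1,-0.25,0.04,0,0.4],[0,0,0,-0.25,0.04,0,0.4],[0,0,0,-0.25,0.04,0,0.4],[0,0,0,-0.25,0.04,0,0.4],[0,0,0,-0.25,0.04,0,0.4],[0,0,0,-0.25,0.04,0,0.4],[0,0,0,-0.25,0.04,0,0.4],[0,0,0,-0.25,0.04,0,0.4]]'; python3 -m creep '[[0,0,0,-0.2,0.01,0,0.4],[0,0,0,-0.15,0,0,0.4],[0,0,0,-0.1,0,0,0.4],[0,0,0,0,0,0,0.4]]'; python3 - <<'E'
from h import *
st=arm.observe(); print(st["ee_pos"],st["tool_rot"],st["opening"],st["contact_force"])
a=arm.grab_frame("top");w=arm.grab_frame("wrist");rect("top","sample",.056)
cv2.imwrite("pics/w3.png",np.hstack([cv2.resize(w,(400,300)),cv2.resize(a[190:310,270:430],(400,300),interpolation=cv2.INTER_CUBIC)]))
E
```

```text
t: 11.1
ee_pos: [0.5115, 0.0831, 0.0217]
tool_rot: [180.0, -0.1, 92.7]
contact_force: [-2.3, 9.0, 7.0]
opening: 0.0443
gripper_force: 62.9
t: 11.5
ee_pos: [0.5133, 0.0596, 0.0217]
tool_rot: [180.0, -0.0, 92.6]
contact_force: [0.6, -0.3, 5.4]
opening: 0.0441
gripper_force: 62.8
[0.5133 0.0596 0.0217] [179.9586  -0.008   92.6492] 0.04412031126432081 [ 0.6308 -0.3415  5.4196]
sample none
```

View pics/w3.png

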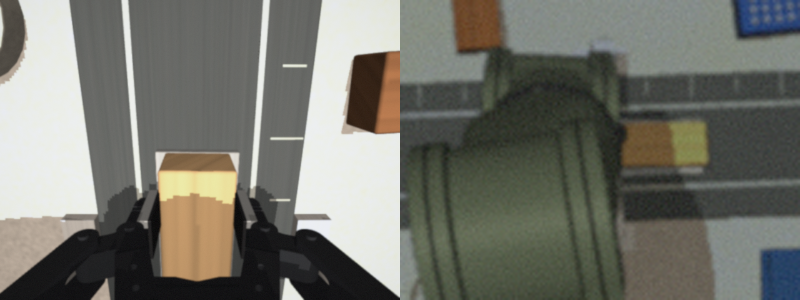

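The sample lies straight in the lane, with its −y end through the bridge at about u=393 in the top picture. I release, go behind it and push with the two fingertips.

```bash
python3 -m creep '[[0,0,0,0,0,0,1],[0,0,0,0,0,0,1],[0,0,0,0,0,0,1],[0,0,0,0,0,0,1],[0,0,0,0,0,-0.4,1],[0,0,0,0,0,-0.4,1],[0,0,0,0,0,-0.5,1],[0,0,0,0.3,0,0,0.45],[0,0,0,0.4,0,0,0.45],[0,0,0,0.3,0,0,0.45]]'; python3 -m creep '[[0,0,0,0,0,0,0.45],[0,0,0,0,0,0.4,0.45],[0,0,0,0,0,0.4,0.45],[0,0,0,0,0,0.4,0.45],[0,0,0,0,0,0,0.45]]';python3 -m creep '[[0,0,0,-0.15,0,0,0.45],[0,0,0,-0.1,0,0,0.45],[0,0,0,-0.1,0,0,0.45],[0,0,0,-0.1,0,0,0.45],[0,0,0,-0.1,0,0,0.45]]'
```

```text
t: 12.65
ee_pos: [0.5105, 0.1109, 0.0866]
tool_rot: [180.0, -0.0, 92.7]
contact_force: [0.1, 0.5, -0.0]
opening: 0.044
gripper_force: 0.0
t: 13.15
ee_pos: [0.5096, 0.1086, 0.0247]
tool_rot: [-179.8, 0.1, 92.6]
contact_force: [0.2, -0.9, 0.7]
opening: 0.0384
gripper_force: 0.0
t: 13.65
ee_pos: [0.5122, 0.0826, 0.0272]
tool_rot: [179.9, -0.1, 92.7]
contact_force: [0.1, 6.7, 3.0]
opening: 0.0383
gripper_force: 3.3
```

```bash
python3 -m creep '[[0,0,0,-0.1,0,0,0.45],[0,0,0,-0.1,0,0,0.45],[0,0,0,-0.1,0,0,0.45],[0,0,0,-0.1,0,0,0.45],[0,0,0,-0.1,0,0,0.45]]';python3 -m creep '[[0,0,0,0.2,0,0,0.45],[0,0,0,0.3,0,0,0.45],[0,0,0,0,0,-0.5,0.45],[0,0,0,0,0,-0.8,0.45],[0,0,0,0,0,-0.9,0.8],[0,0,0,0,0,-0.9,1],[0,0,0,0,0,-0.9,1],[0,0,0,0,0,0,1]]'
```

```text
t: 14.15
ee_pos: [0.5134, 0.0576, 0.0272]
tool_rot: [179.9, -0.1, 92.7]
contact_force: [-0.3, 6.2, 2.0]
opening: 0.0381
gripper_force: 3.3
t: 14.95
ee_pos: [0.5135, 0.0829, 0.2317]
tool_rot: [179.6, -0.1, 92.7]
contact_force: [-0.7, -0.2, -1.5]
opening: 0.0851
gripper_force: 0.0
```

```bash
python3 -m creep '[[0,0,0,-0.3,0,0,1],[0,0,0,-0.4,0,0,1],[0,0,0,-0.4,0,0,1],[0,0,0,-0.4,0,0,1],[0,0,0,-0.4,0,0,1],[0,0,0,-0.4,0,0,1],[0,0,0,-0.4,0,0,1],[0,0,0,-0.4,0,0,1],[0,0,0,-0.4,0,0,1],[0,0,0,-0.4,0,0,1],[0,0,0,-0.4,0,0,1],[0,0,0,0,0,0,1]]';python3 - <<'E'
from h import *
st=arm.observe(); print(st["ee_pos"],st["tool_rot"])
w=arm.grab_frame("wrist");rect("wrist","sample",.056,st)
cv2.imwrite("pics/w4.png",w)
E
```

```text
t: 16.15
ee_pos: [0.5209, -0.1357, 0.2257]
tool_rot: [-179.9, 0.1, 92.5]
contact_force: [0.6, -0.2, -1.0]
opening: 0.085
gripper_force: 0.0
[ 0.5209 -0.1357  0.2257] [-179.9039    0.0674   92.4539]
sample 0.76 loc [139.1, 316.9] c [520.1957 -65.3532] size [ 54.8949 179.3993] ang 2.41 mean [520.8858 -78.4143] bbox px 281 352 0 232
```

View pics/w4.png

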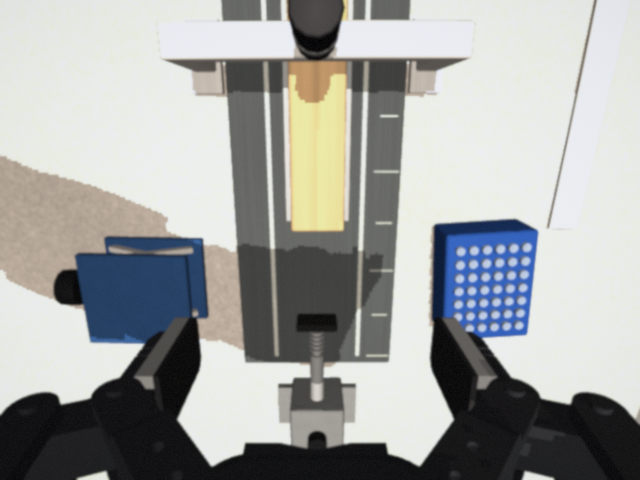

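The wrist view shows the sample's −y end at (292–344, 231), centred between the lane lines at about columns 272 and 364. The pad is at (297–336, 314–331).

```bash
python3 - <<'E'
from h import *
st=arm.observe()
a=np.radians(2.65);X=np.array([np.cos(a),np.sin(a)]);Y=np.array([-X[1],X[0]])
S=lambda w:np.c_[(w[:,:2]*1000-[516,-9])@X,(w[:,:2]*1000-[516,-9])@Y]
f=lambda L,z:S(px2w("wrist",L,z,st))
print("sample front",f([(291.5,231),(344.5,231)],.056),"rear",f([(289.5,70),(346,70)],.056))
print("lane",f([(273,231),(362,231)],.012),f([(280,350),(356,350)],.012))
print("pad",f([(297,314),(336,314)],.023),f([(297,325),(336,325)],.049),f([(297,331),(336,331)],.049))
print("stage end",f([(247,361),(388,361)],.012),"tool",S(st["ee_pos"][None]))
E
python3 - <<'E'
import cv2
im=cv2.imread('pics/w4.png')[215:375,235:400]
cv2.imwrite('pics/c2.png',cv2.resize(im,None,fx=3.6,fy=3.6,interpolation=cv2.INTER_CUBIC))
E
```

```text
sample front [[ -20.3501 -142.1974]
 [  25.9558 -142.2047]] rear [[-19.5334 -12.0201]
 [ 24.4004 -12.0598]]
lane [[ -41.4463 -154.7415]
 [  46.5006 -154.7556]] [[ -38.3147 -289.9314]
 [  44.7529 -289.8883]]
pad [[ -18.483  -240.2703]
 [  21.5995 -240.257 ]] [[ -17.2823 -238.4392]
 [  20.3397 -238.4241]] [[ -17.3806 -244.9881]
 [  20.4419 -244.9713]]
stage end [[ -75.2131 -304.0188]
 [  80.5469 -303.9241]] tool [[  -0.4052 -123.9551]]
```

View pics/c2.png

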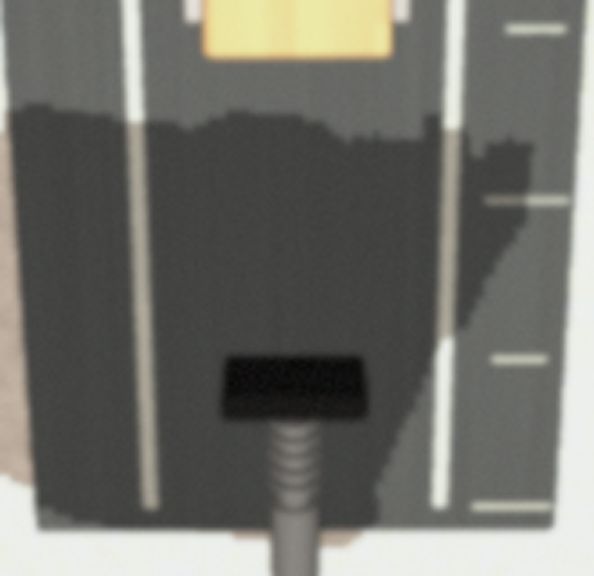

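```bash
python3 -m creep '[[0,0,0,0.1,0.02,0.4,1],[0,0,0,0,0,0.5,1],[0,0,0,0,0,0.5,1],[0,0,0,0,0,0.5,1],[0,0,0,0,0,0.5,1],[0,0,0,0,0,0.5,1],[0,0,0,0,0,0.5,1],[0,0,0,0,0,0.4,1],[0,0,0,0,0,0.2,1],[0,0,0,0,0,0.1,1],[0,0,0,0,0,0,1]]'
```

```text
t: 17.35
ee_pos: [0.5226, -0.1273, 0.0215]
tool_rot: [-180.0, -0.0, 92.7]
contact_force: [-0.0, -0.1, -0.3]
opening: 0.0853
gripper_force: 0.0
```

```bash
python3 -m creep '[[0,0,0,0,0,0,0.5],[0,0,0,0,0,0,0.5],[0,0,0,0,0,0,0.5],[0,0,0,0,0,0,0.45],[0,0,0,0,0,0,0.4],[0,0,0,0,0,-0.01,0.4],[0,0,0,0,0,0,0.4],[0,0,0,0,0,0,0.4]]';python3 -m creep '[[0,0,0,-0.1,0,0,0.4],[0,0,0,-0.15,0,0,0.4],[0,0,0,-0.15,0,0,0.4],[0,0,0,-0.15,0,0,0.4],[0,0,0,-0.15,0,0,0.4],[0,0,0,-0.15,0,0,0.4],[0,0,0,-0.15,0,0,0.4]]'; python3 -m creep '[[0,0,0,-0.1,0,0,0.4],[0,0,0,-0.1,0,0,0.4],[0,0,0,-0.1,0,0,0.4],[0,0,0,-0.1,0,0,0.4]]'; python3 -m creep '[[0,0,0,-0.1,0,0,0.4],[0,0,0,-0.1,0,0,0.4]]'; python3 - <<'E'
from h import *
st=arm.observe(); print(st["ee_pos"],st["tool_rot"],st["contact_force"])
E
```

```text
t: 18.15
ee_pos: [0.5228, -0.1275, 0.0224]
tool_rot: [180.0, 0.0, 92.7]
contact_force: [-1.2, 0.5, 8.8]
opening: 0.0438
gripper_force: 62.9
t: 18.85
ee_pos: [0.5254, -0.176, 0.0224]
tool_rot: [180.0, -0.1, 92.7]
contact_force: [0.4, 10.9, 9.3]
opening: 0.0436
gripper_force: 63.1
t: 19.25
ee_pos: [0.5263, -0.1958, 0.0224]
tool_rot: [180.0, -0.1, 92.7]
contact_force: [-1.7, 11.5, 10.3]
opening: 0.0442
gripper_force: 63.1
t: 19.45
ee_pos: [0.5268, -0.2058, 0.0224]
tool_rot: [180.0, -0.1, 92.7]
contact_force: [1.1, 10.6, 9.6]
opening: 0.0441
gripper_force: 63.1
[ 0.5268 -0.2058  0.0224] [179.9744  -0.1223  92.7353] [ 1.0689 10.635   9.6327]
```

```bash
python3 -m creep '[[0,0,0,-0.08,0,0,0.4],[0,0,0,-0.08,0,0,0.4],[0,0,0,-0.04,0,0,0.4]]|'  2>/dev/null; python3 -m creep '[[0,0,0,-0.04,0,0,0.4],[0,0,0,-0.04,0,0,0.4],[0,0,0,-0.04,0,0,0.4],[0,0,0,-0.04,0,0,0.4],[0,0,0,-0.04,0,0,0.4]]'; for i in 1; do python3 -m creep '[[0,0,0,-0.04,0,0,0.4]]'; python3 -m creep '[[0,0,0,-0.04,0,0,0.4]]'; python3 -m creep '[[0,0,0,-0.04,0,0,0.4]]'; done | grep -E 'ee|contact'
```

```text
t: 19.95
ee_pos: [0.5273, -0.2156, 0.0224]
tool_rot: [180.0, -0.1, 92.7]
contact_force: [0.6, 11.2, 10.3]
opening: 0.044
gripper_force: 63.1
ee_pos: [0.5274, -0.2176, 0.0224]
contact_force: [-0.2, 10.6, 10.8]
ee_pos: [0.5275, -0.2196, 0.0224]
contact_force: [-1.0, 10.5, 10.7]
ee_pos: [0.5276, -0.2216, 0.0224]
contact_force: [-1.3, 11.6, 10.7]
```

```bash
(python3 -m creep '[[0,0,0,-0.04,0,0,0.4]]'; python3 -m creep '[[0,0,0,-0.04,0,0,0.4]]'; python3 -m creep '[[0,0,0,-0.04,0,0,0.4]]') | grep -E 'ee|contact'; python3 - <<'E'
from h import *
w=arm.grab_frame("wrist")[220:460,200:440]
t=arm.grab_frame("top")[215:275,400:500]
cv2.imwrite("pics/w5.png",np.hstack([cv2.resize(w,(400,400)),cv2.resize(t,(400,400*60//100),interpolation=cv2.INTER_CUBIC).copy() if 0 else cv2.copyMakeBorder(cv2.resize(t,(400,240),interpolation=cv2.INTER_CUBIC),0,160,0,0,0)]))
E
```

```text
ee_pos: [0.5277, -0.2236, 0.0224]
contact_force: [-0.5, 12.6, 11.2]
ee_pos: [0.5277, -0.2254, 0.0224]
contact_force: [-0.9, 12.7, 11.5]
ee_pos: [0.5278, -0.2272, 0.0224]
contact_force: [-1.3, 14.2, 11.8]
```

View pics/w5.png

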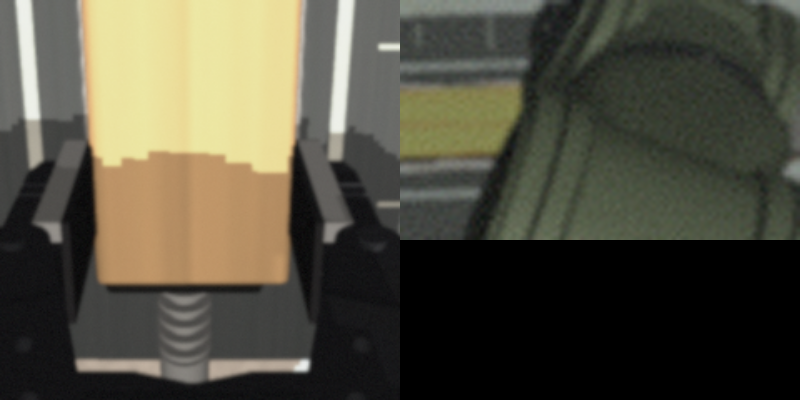

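The wrist view shows the wood's end against the pad (pad edge just below it at (185,288)), centred between the lane lines. The push force has risen by about 3 N. I release and check.

```bash
python3 -m creep '[[0,0,0,0,0,0,0.4],[0,0,0,0,0,0,0.6],[0,0,0,0,0,0,1],[0,0,0,0,0,0,1],[0,0,0,0,0,0,1],[0,0,0,0,0,0,1]]'; python3 -m creep '[[0,0,0,0,0,-0.3,1],[0,0,0,0,0,-0.5,1],[0,0,0,0,0,-0.5,1],[0,0,0,0,0,-0.5,1],[0,0,0,0,0,-0.5,1],[0,0,0,0,0,-0.5,1],[0,0,0,0,0,-0.5,1],[0,0,0,0,0,-0.5,1],[0,0,0,0,0,0,1],[0,0,0,0,0,0,1]]'; python3 - <<'E'
from h import *
st=arm.observe(); w=arm.grab_frame("wrist"); rect("wrist","sample",.056,st)
cv2.imwrite("pics/w6.png",w)
E
```

```text
t: 21.25
ee_pos: [0.5273, -0.2295, 0.0219]
tool_rot: [-180.0, 0.0, 92.7]
contact_force: [-0.5, -0.1, 0.2]
opening: 0.0854
gripper_force: 0.0
t: 22.25
ee_pos: [0.5273, -0.2293, 0.2128]
tool_rot: [180.0, 0.0, 92.7]
contact_force: [0.1, -0.3, 0.2]
opening: 0.0853
gripper_force: 0.0
sample 0.83 loc [114.8, 313.9] c [ 525.7114 -163.4161] size [ 54.35   182.6278] ang 3.09 mean [ 524.9404 -155.1827] bbox px 277 351 0 243
```

View pics/w6.png

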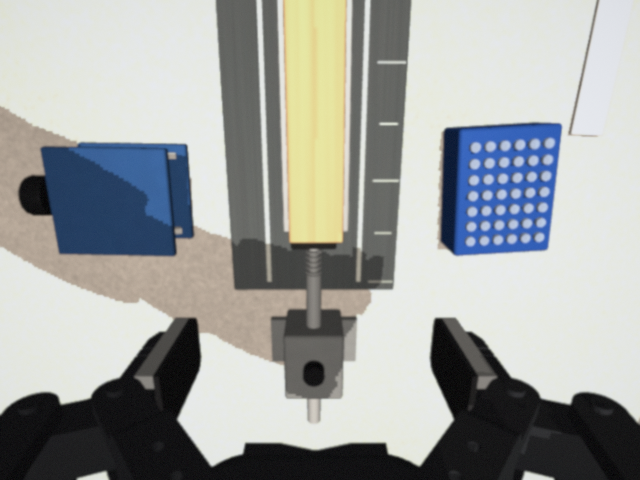

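The sample is released and centred between the lines, with its end overlapping the pad at row 243. The bystanders in view (jack, tip box, ruler) have not moved.

```bash
python3 -c "
from bench import arm
print(arm.hand_in())"
```

```text
the job is handed in; nothing more can be done
None
```

I slid the sample under the bridge and left it released against the sprung pad, about centred in the lane, and handed the job in at about 22 s of the 67 s allowed; no verdict came back. Contact with the pad rests on a roughly 3 N force rise and the last picture. One early grip slipped and pressed the top of the wood with about 60 N, but the sample stayed in place.

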